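Snap the little pail onto the ring of its post

TASK

Pick up the little metal pail by the flat tab on its top and clip it on the post: press the sprung gate of its snap hook against the front bar of the post's ring (the ring gives way a little at first) until the bar is inside the hook and the gate has snapped shut. Still holding it, tug the pail back with about 6 N for half a second so that the closed gate pulls on the bar and proves shut, then lower it gently until it hangs freely upright from the ring, and let go. Keep the pail upright, never load the ring with more than 18 N, and leave the other things on the counter where they are.

Things in the scene. Friction and masses are not known exactly. Their poses are not given: they have to be found in the camera images.
- pail: little open aluminium pail, 62 mm wide, 54 mm high, 0.13-0.25 kg, loose on the counter; a rigid steel bail along its y carries a rigid brass snap hook with an upright grip tab on top, 157 mm high in all. Origin: centre of underside, z up. x points to the hook's gate side, y along the thickness (10 mm) of hook and tab. In x the pail ends at +-31, the hook at -24 and +24 mm
- tab (a point): grip point on the tab, at (0, 0, 148) mm in the pail's frame, same axes; the tab is an upright plate, 10 mm thick along y, 26 mm wide along x, z = 127 to 157 mm; take it from above, fingers closing along the pail's y
- hook_mouth (a point): middle of the hook's mouth, on the axis of the closed gate, at (14, 0, 102) mm in the pail's frame, same axes. The mouth faces +x; only the gate shuts it, between the hinge knuckle (up to z = 94 mm) below and the hook's nose (x = 17 to 23 mm, bottom at z = 108 mm) above
- hook_seat (a point): where the axis of the ring's bar lies when the pail hangs on it: top inside of the hook, at (0, 0, 118) mm in the pail's frame, same axes. Inside, the hook's loop runs from x = -18 mm (spine, across from the gate) to +11.5 mm (shut gate) and from z = 91 mm to 121 mm (a blunt inverted V, highest at x = 0)
- gate (a joint): gate angle, rad: 0 shut; grows to 1.35 as its top swings in to -x. Round bar, 5 mm thick, 22 mm long, hinged at its foot (pail x = 14, z = 90 mm), opens inward only. Spring 0.03 (shut) to 0.08 N m: a bar pressed in at mid mouth meets 2 to 5 N, slips past the gate's end some 28 mm after first contact (pail x about -9 mm) and the gate snaps to 0 behind it; the spine stops the bar at x = -15 mm
- ring_post: fixed post, 190 mm high: dark column on a round wooden foot (72 mm) holds a closed horizontal D-ring of 6 mm steel wire, whose two shanks slide along x in a bracket with loose play of some millimetres (drag 1 N, then rigid stops), so it gives way a little when pushed or pulled. Origin: on the counter, 78 mm in front of the column; x towards the column, y along the ring's front bar
- ring_bar (a point): middle of the ring's straight front bar, on the axis of its 6 mm wire, 175 mm above the counter, same axes as the post; moves with the ring in its play along x. The straight part is 36 mm long; the ring's opening behind it is at least 38 mm deep and 40 mm wide. The pail comes from the -x side, its x along the post's x
- coffee_cup: bystander: white coffee cup, 73 mm wide, 61 mm high; origin at the centre of its underside
- water_glass: bystander: water glass, 75 mm wide, 111 mm high; origin at the centre of its underside
- cezve: bystander: small brass coffee pot with a long slanting handle, 60 x 119 mm, 130 mm high; origin at the centre of its underside
- cookie_a: bystander: round ring cookie, 60 mm wide, 24 mm high; origin at the centre of its underside
- cookie_b: bystander: round ring cookie, 60 mm wide, 20 mm high; origin at the centre of its underside
- croissant_l: bystander: croissant lying on the counter, 49 x 84 mm, 38 mm high; origin at the centre of its underside
Things that resemble listed ones, but are neither listed nor needed, are in the scene too. Leave any red look-alike of the pail alone.

How it is judged:
By the outcome, as a careful person would: the job done as asked, in the order asked, and still so for the second after the job is handed in, with the robot touching nothing.
It also fails if it takes over 69 s, if anything falls off the work surface, if the arm or the gripper's body presses on something with over 40 N, if the wrist force passes 120 N, or if a joint passes its speed limit or range.

ROBOT

A 7-joint arm with a two-finger parallel gripper is mounted at the origin on a cart in front of the work surface, level with it; the furniture and walls round the work are solid. World frame = base frame: x ahead of the robot, y to its left, z up, the work surface at z = 0. Lengths are in m, angles in degrees, forces in N, time in s.
With the tool pointing down it reaches from about 0.35 to 0.9 m from the base axis. Payload 7.2 kg.
Tool frame: the origin (TCP) lies between the finger pads; the fingertips stand 25 mm ahead of it and the grasp point (between the pads) lies 6 mm ahead of it; z points along the fingers, y is the line along which they close (so a half turn about z gives the same grasp; the last joint's range is limited). The gripper opens to 88 mm and grips with 3 to 60 N. Pads are 20 mm wide; open, the fingers measure 115 mm over their backs; the gripper's body (75 mm by 178 mm) begins 61 mm behind the grasp point.
Start: joints at [-75.585, 23.554, -0.728, 91.456, 0.321, 64.991, -4.71], TCP at [0.196, 0.593, 0.248] pointing down, gripper open.
Joint ranges: [-169.25, 169.25], [-16.82, 113.86], [-84.01, 82.57], [7.8, 145.47], [-59.2, 239.2], [7.22, 106.19], [-163.78, 163.78]. Speed limits (degrees/s): [136.94, 136.94, 172.46, 172.46, 180, 180, 180].

INTERFACE

Orientations are given as a 3x3 rotation matrix whose columns are the frame's x, y, z axes.
In Python, from bench import manip, vision, workorder gives the robot as it stands. The module is installed in compiled form; this text tells all that it offers.
- The arm moves only by the tool send_rows, never from a script. Its argument "targets" is one flat list of numbers, 5 for each row, row after row: the shift along the tool's x, y, z in normalised numbers (1 is 200 mm), then the turn about the tool's z in a scale on which 1.0 is 60 degrees, then the closure, from -1 (fully open) to 1 (shut). In form: [dx, dy, dz, roll, claw, dx, dy, dz, roll, claw, ...]. A call has 1 to 5 rows; each row is the pose to reach, as a shift and turn from the pose commanded when the call began, along the tool's axes at that moment; what a row does not reach only later rows make up. A row lasts 1/10 s, in which the tool goes at most 50 mm and 8.59 degrees, less where a joint would pass 70% of its speed; a pose out of reach is approached as far as the arm can. No shift or turn number may pass 1 either way. A call with a gripper value outside its range is refused whole. The fingers move at their own pace and stop on an object; "squeeze" is the grip in N (left out, the last holds). Time passes only in rows, so rows that repeat a pose let the fingers close. It gives the time, the measured TCP pose, the force, the opening and the grip force at its end, in the units of the state.
- manip.state(): the state, without advancing time (a new reading comes with each control period).
- vision.read_camera(name): name is "side" or "top" or "wrist"; returns (picture, depth): 420x560x3 uint8, red, green, blue; 420x560 float32, m along the optical axis (not along the pixel's ray), 0 where there is no reading.
- vision.camera_params(name): a dict with "fx", "fy", "cx", "cy" (pixels), "origin" and "orientation" of the camera in the world; the wrist camera has in their place "tool_from_camera" (4x4, takes a point from camera to tool coordinates, whose origin is the TCP and whose axes are the flange's). Camera axes: x right, y down, z forward; pixel columns grow to the right and rows downward; lengths in m; the calibration is good to about 2 mm. A picture is of the moment at which its call begins: read the wrist's pose just before it. camera_params takes no time and is no camera call.
- workorder.hand_in(): hands the job in; it is judged then, once.
The state is a dict: "clock": time; "joint_positions": joint angles; "joint_velocities": joint speeds; "effort": joint torques, N m; "tool_pos": TCP position; "orientation": TCP orientation; "wrist_force": force on the tool from outside, world axes, zero at the start; "torque": the same for the moment, N m; "gripper_width": opening from 0.0 (shut) to 1.0 (fully open); "finger_force": force on a finger pad.
Only numpy, scipy, OpenCV 4.12 (cv2) and the standard library are available. Lean on these libraries where they do the work, as an engineer would, in place of code of your own. Each camera call takes 0.05 s, during which the arm holds its last target. There are 200 camera calls.

## Working session

There is one attempt and no reset: what is moved stays moved. The work goes in short steps, Python scripts to look and compute and a tool call to move; the robot and the scene stay as the last step left them, time stands still between calls to the robot, and variables do not carry over. Pictures are saved under pics/ and viewed, at most 10 in all, crops included, and the job is handed in when it is done.

Besides the shell and the picture viewer there is one more tool, called after "Emit:" by a JSON object that holds its "op" and its "data". send_rows: Moves the arm, as the interface text tells. Its arguments: {"type":"object","properties":{"targets":{"type":"array"},"squeeze":{"type":"number"}},"required":["targets"]}

```bash
mkdir -p pics
python3 - <<'E'
from bench import manip, vision
import cv2, numpy as np
s=manip.state(); print({k:np.round(v,3).tolist() for k,v in s.items()})
for n in ("side","top"):
    im,d=vision.read_camera(n); np.savez(f"pics/{n}0.npz",im=im,d=d)
    cv2.imwrite(f"pics/{n}0.png",im[:,:,::-1])
    p=vision.camera_params(n); print(n,{k:np.round(v,3).tolist() for k,v in p.items()})
print(vision.camera_params("wrist"))
E
```

```text
{'clock': 0.0, 'joint_positions': [-75.584, 23.601, -0.729, 91.504, 0.321, 64.989, -4.708], 'joint_velocities': [0.002, 0.02, 0.039, 0.02, 0.065, 0.006, 0.022], 'effort': [0.001, -58.795, 0.642, -29.109, -0.054, 0.018, 0.0], 'tool_pos': [0.196, 0.593, 0.247], 'orientation': [[-0.949, 0.314, -0.0], [0.314, 0.949, -0.002], [-0.0, -0.002, -1.0]], 'wrist_force': [0.22, -0.516, 0.807], 'torque': [-0.007, -0.039, -0.011], 'finger_force': 0.0, 'gripper_width': 1.004}
side {'fx': 508.243, 'fy': 508.243, 'cx': 280.55, 'cy': 211.532, 'origin': [-0.167, -1.097, 0.664], 'orientation': [[0.872, -0.174, 0.458], [-0.49, -0.326, 0.809], [0.009, -0.929, -0.369]]}
top {'fx': 430.5, 'fy': 430.5, 'cx': 281.181, 'cy': 207.363, 'origin': [0.327, 0.051, 1.142], 'orientation': [[-0.014, -0.992, 0.129], [-1.0, 0.013, -0.009], [0.007, -0.129, -0.992]]}
{'fx': 315.3785782414471, 'fy': 315.3785782414471, 'cx': 284.3541416945177, 'cy': 206.20799828395266, 'tool_from_camera': array([[ 3.03590727e-04, -9.59246550e-01, -2.82570280e-01,
         7.78725620e-02],
       [ 9.99999941e-01,  2.45430456e-04,  2.41222791e-04,
         8.84024464e-06],
       [-1.62040777e-04, -2.82570337e-01,  9.59246568e-01,
        -1.35780197e-01],
       [ 0.00000000e+00,  0.00000000e+00,  0.00000000e+00,
         1.00000000e+00]])}
```

View pics/top0.png

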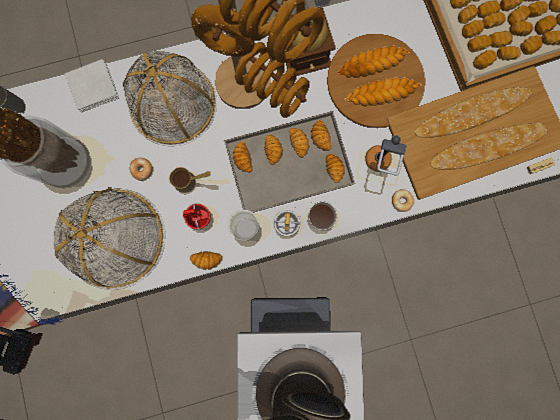

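View pics/side0.png

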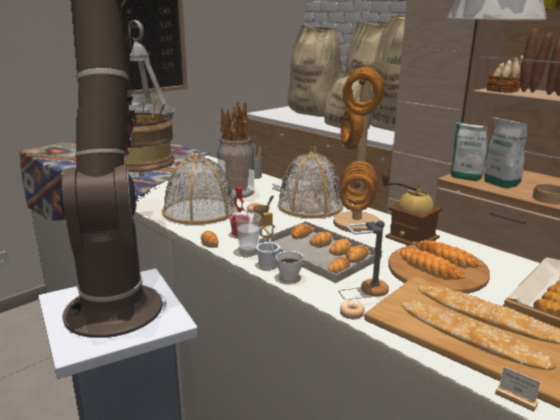

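The top view shows a grey pail with a brass hook at (287,223), a red look-alike at (197,216), and the post near (385,155). The grey one fits because it is aluminium with a brass hook. I'll enlarge both to confirm.

Run:
```python
import cv2, numpy as np
t=cv2.imread("pics/top0.png"); s=cv2.imread("pics/side0.png")
a=cv2.resize(t[190:250,250:330],(400,300),interpolation=cv2.INTER_CUBIC)
b=cv2.resize(t[125:210,345:430],(400,300)[:1]+(300,),interpolation=cv2.INTER_CUBIC)
b=cv2.resize(t[130:205,340:440],(400,300),interpolation=cv2.INTER_CUBIC)
c=cv2.resize(s[200:275,220:320],(400,300),interpolation=cv2.INTER_CUBIC)
d=cv2.resize(s[215:305,320:440],(400,300),interpolation=cv2.INTER_CUBIC)
cv2.imwrite("pics/crop1.png",np.vstack([np.hstack([a,b]),np.hstack([c,d])]))
```

```text
(no output)
```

View pics/crop1.png

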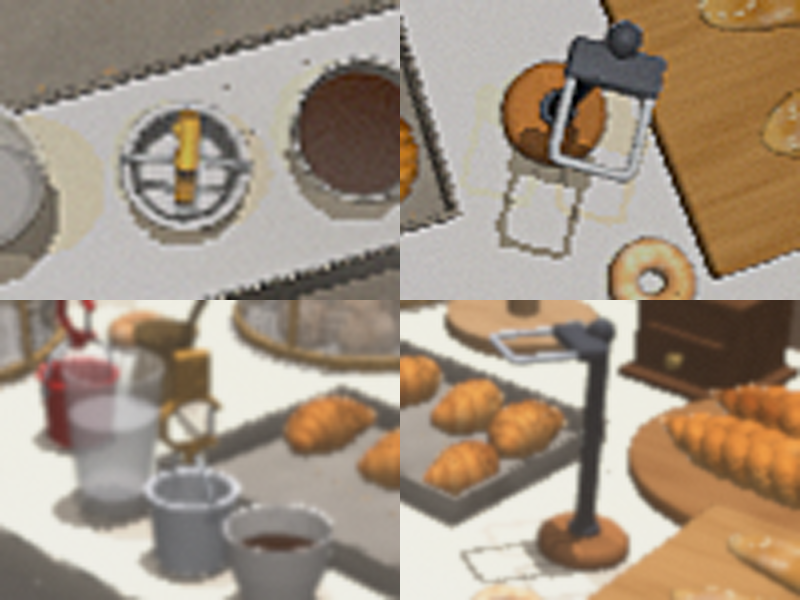

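Confirmed: the grey pail, with its brass hook and tab, is at top (287,215) and side (268,219). The post's ring has its front bar towards the robot, around top (388,172). Next I'll measure both.

```bash
cat > h.py <<'E'
import numpy as np, cv2
from bench import manip, vision
def cloud(n,d,R=None,o=None):
    p=vision.camera_params(n); R=p["orientation"] if R is None else R; o=p["origin"] if o is None else o
    v,u=np.mgrid[:420,:560]; c=np.dstack([(u-p["cx"])/p["fx"]*d,(v-p["cy"])/p["fy"]*d,d])
    return c@np.array(R).T+np.array(o)
def wrist(tag):
    s=manip.state(); im,d=vision.read_camera("wrist"); T=vision.camera_params("wrist")["tool_from_camera"]
    R=np.array(s["orientation"]); o=R@T[:3,3]+s["tool_pos"]; Rc=R@T[:3,:3]
    cv2.imwrite(f"pics/{tag}.png",im[:,:,::-1]); P=cloud("wrist",d,Rc,o); np.savez(f"pics/{tag}.npz",im=im,P=P,o=o,R=Rc); return im,P,s
E
python3 - <<'E'
from h import *
z=np.load("pics/top0.npz"); P=cloud("top",z["d"]); 
def rep(name,box,zl,zh):
    r0,r1,c0,c1=box; Q=P[r0:r1,c0:c1].reshape(-1,3); Q=Q[(Q[:,2]>zl)&(Q[:,2]<zh)]
    print(name,len(Q),Q.mean(0).round(4),Q.min(0).round(4),Q.max(0).round(4)); return Q
rep("tab",(195,240,265,310),.14,.17); rep("hook",(195,240,265,310),.08,.17); rep("pail",(195,250,265,310),.035,.07)
Q=rep("ring",(135,185,365,415),.16,.182);rep("ring+",(130,185,365,415),.18,.23)
Q2=Q[:,:2]; print(cv2.minAreaRect((Q2*1000).astype(np.float32)))
rep("table",(190,200,300,310),-.1,.1)
z=np.load("pics/side0.npz"); P=cloud("side",z["d"])
rep("tab side",(205,245,258,278),.125,.17);rep("ring side",(215,250,340,390),.165,.185)
E
```

```text
tab 49 [0.4282 0.028  0.1564] [0.4159 0.0221 0.1477] [0.4421 0.0339 0.1607]
hook 102 [0.4256 0.0292 0.1313] [0.4054 0.0129 0.0814] [0.4489 0.05   0.1607]
pail 208 [0.431  0.0242 0.0536] [ 0.397  -0.0292  0.0351] [0.4609 0.0602 0.0693]
ring 319 [ 0.5686 -0.2121  0.1788] [ 0.5251 -0.247   0.1711] [ 0.6073 -0.1795  0.182 ]
ring+ 270 [ 0.5896 -0.2181  0.1838] [ 0.5271 -0.2461  0.18  ] [ 0.6149 -0.1795  0.1946]
((565.3370971679688, -211.69390869140625), (56.173492431640625, 75.95679473876953), 74.1903305053711)
table 99 [ 0.5077 -0.0217  0.0084] [ 0.4953 -0.0346 -0.003 ] [ 0.5208 -0.0086  0.0308]
tab side 113 [0.4273 0.0244 0.1416] [0.413  0.0183 0.1253] [0.4415 0.0325 0.157 ]
ring side 282 [ 0.573  -0.2193  0.1765] [ 0.5226 -0.2486  0.1684] [ 0.612  -0.1807  0.1847]
```

The manual's scale: shifts go in shares of 200 mm and turns go in shares of 60 degrees. Converting my numbers, -101 mm / 200 = -0.505, -80 mm / 200 = -0.4.

Emit:
{"op": "send_rows", "data": {"targets": [0,0,-0.2,0,-1,0,0,-0.4,0,-1,-0.125,-0.165,-0.4,0,-1,-0.25,-0.335,-0.4,0,-1,-0.375,-0.505,-0.4,0,-1]}}

```text
clock: 0.6
tool_pos: [0.2361, 0.4724, 0.3273]
orientation: [[-0.949, 0.314, -0.0], [0.314, 0.949, -0.0], [-0.0, -0.0, -1.0]]
wrist_force: [0.1, -0.0, 0.8]
gripper_width: 0.997
finger_force: 0.0
```

Emit:
{"op": "send_rows", "data": {"targets": [-0.125,-0.165,0,0,-1,-0.25,-0.335,0,0,-1,-0.375,-0.505,0,0,-1,-0.5,-0.67,0,0,-1,-0.625,-0.84,0,0,-1]}}

```text
clock: 1.1
tool_pos: [0.3019, 0.2732, 0.3274]
orientation: [[-0.949, 0.314, -0.0], [0.314, 0.949, -0.0], [0.0, -0.0, -1.0]]
wrist_force: [0.5, -0.5, -0.1]
gripper_width: 1.006
finger_force: 0.0
```

Scaled: -168 mm / 200 = -0.84, -134 mm / 200 = -0.67.

Emit:
{"op": "send_rows", "data": {"targets": [-0.125,-0.165,0,0,-1,-0.25,-0.335,0,0,-1,-0.375,-0.505,0,0,-1,-0.5,-0.67,0,0,-1,-0.625,-0.84,0,0,-1]}}

```text
clock: 1.6
tool_pos: [0.3677, 0.0745, 0.3276]
orientation: [[-0.949, 0.314, 0.0], [0.314, 0.949, 0.0], [0.0, 0.0, -1.0]]
wrist_force: [1.3, 0.9, -0.2]
gripper_width: 1.0
finger_force: 0.0
```

Scaled: -166 mm / 200 = -0.83, -134 mm / 200 = -0.67, -0.32 rad / 1.0472 = -0.3056.

Emit:
{"op": "send_rows", "data": {"targets": [-0.125,-0.165,0.1,-0.0955,-1,-0.25,-0.335,0.2,-0.191,-1,-0.375,-0.505,0.3,-0.2865,-1,-0.5,-0.67,0.4,-0.3056,-1,-0.605,-0.83,0.5,-0.3056,-1]}}

```text
clock: 2.1
tool_pos: [0.4308, -0.121, 0.2272]
orientation: [[-1.0, -0.002, 0.002], [-0.002, 1.0, -0.0], [-0.002, -0.0, -1.0]]
wrist_force: [0.6, 2.0, -0.0]
gripper_width: 1.001
finger_force: 0.0
```

Run:
```python
from h import *
im,P,s=wrist("w1"); print({k:np.round(s[k],3).tolist() for k in("clock","tool_pos","orientation","wrist_force")})
```

```text
{'clock': 2.1, 'tool_pos': [0.431, -0.121, 0.227], 'orientation': [[-1.0, -0.002, 0.002], [-0.002, 1.0, -0.0], [-0.002, -0.0, -1.0]], 'wrist_force': [0.641, 2.046, -0.049]}
```

View pics/w1.png

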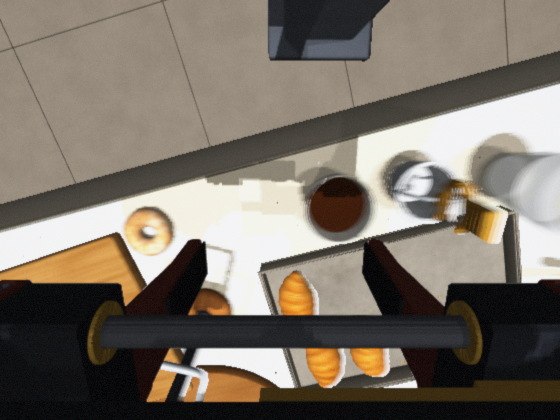

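Run:
```python
from h import *
im=cv2.imread("pics/w1.png"); cv2.imwrite("pics/w1c.png",cv2.resize(im[150:255,380:520],(800,600),interpolation=cv2.INTER_CUBIC))
P=np.load("pics/w1.npz")["P"]
v,u=np.mgrid[:420,:560]
m=(u>380)&(u<520)&(v>150)&(v<260)
for lo,hi in((.145,.17),(.125,.145),(.105,.125),(.09,.105),(.03,.06)):
    q=P[m&(P[...,2]>lo)&(P[...,2]<hi)&(abs(P[...,0]-.43)<.05)&(abs(P[...,1]-.027)<.045)]
    print(lo,len(q),q.mean(0).round(4) if len(q) else '',np.round(q.min(0),3) if len(q) else '',np.round(q.max(0),3) if len(q) else '', cv2.minAreaRect((q[:,:2]*1000).astype(np.float32)) if len(q)>3 else '')
```

```text
0.145 777 [0.4283 0.0267 0.1529] [0.417 0.022 0.145] [0.442 0.034 0.158] ((429.2248840332031, 28.153350830078125), (10.652565002441406, 25.379114151000977), 86.45697784423828)
0.125 578 [0.4274 0.0248 0.1353] [0.416 0.023 0.125] [0.442 0.033 0.145] ((428.3033142089844, 25.073698043823242), (7.482242584228516, 25.872655868530273), 71.5534439086914)
0.105 509 [0.4235 0.0271 0.1172] [0.406 0.022 0.105] [0.451 0.035 0.125] ((428.15838623046875, 28.00977325439453), (10.434850692749023, 45.3359260559082), 83.65098571777344)
0.09 336 [0.4272 0.0274 0.0941] [0.405 0.021 0.09 ] [0.447 0.035 0.105] ((426.1708984375, 26.961484909057617), (41.24212646484375, 14.104050636291504), 3.2695326805114746)
0.03 1415 [0.429  0.0266 0.0479] [ 0.397 -0.005  0.03 ] [0.462 0.062 0.06 ] ((429.2527160644531, 28.688329696655273), (64.18095397949219, 65.3087158203125), 33.58198547363281)
```

View pics/w1c.png

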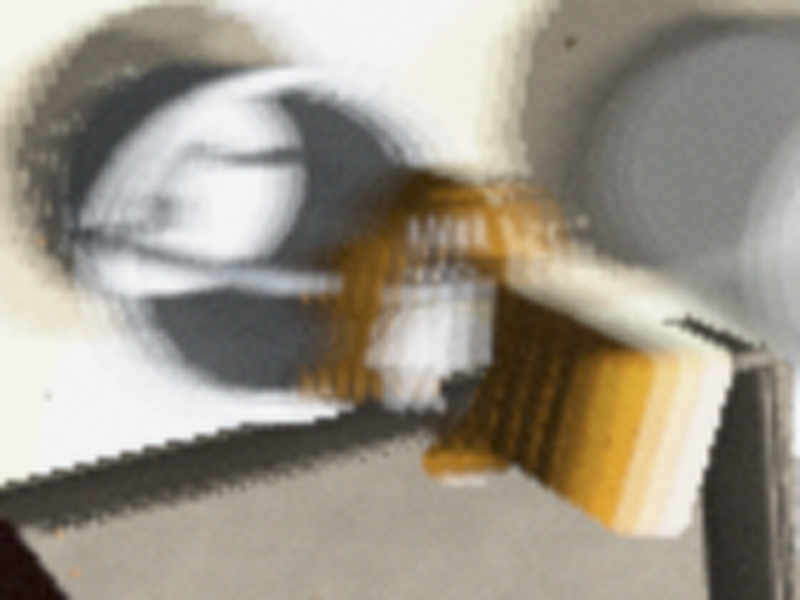

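The hook's brass loop is solid on the world −x side and broken on the +x side, which suggests the gate faces +x. The picture is motion-blurred, so I'll retake it with the arm still.

Emit:
{"op": "send_rows", "data": {"targets": [0,0,0,0,-1,0,0,0,0,-1,0,0,0,0,-1]}}

```text
clock: 2.45
tool_pos: [0.4304, -0.1182, 0.228]
orientation: [[-1.0, -0.002, 0.001], [-0.002, 1.0, 0.001], [-0.001, 0.001, -1.0]]
wrist_force: [-0.0, -0.2, -0.2]
gripper_width: 1.0
finger_force: 0.0
```

Run:
```python
from h import *
im,P,s=wrist("w2"); print(np.round(s["tool_pos"],4))
im=im[:,:,::-1]; cv2.imwrite("pics/w2c.png",cv2.resize(im[150:255,380:520],(800,600),interpolation=cv2.INTER_CUBIC))
v,u=np.mgrid[:420,:560]
m=(u>380)&(u<520)&(v>150)&(v<260)
for lo,hi in((.153,.17),(.125,.153),(.105,.125),(.09,.105),(.03,.06)):
    q=P[m&(P[...,2]>lo)&(P[...,2]<hi)&(abs(P[...,0]-.43)<.05)&(abs(P[...,1]-.027)<.045)]
    f=cv2.fitLine((q[:,:2]*1000).astype(np.float32),cv2.DIST_HUBER,0,.01,.01).ravel()
    print(lo,len(q),q.mean(0).round(4),np.round(q.min(0),3),np.round(q.max(0),3),cv2.minAreaRect((q[:,:2]*1000).astype(np.float32)),'yaw',np.degrees(np.arctan(f[1]/f[0])))
```

```text
[ 0.4304 -0.1182  0.228 ]
0.153 470 [0.429  0.028  0.1552] [0.417 0.023 0.153] [0.442 0.034 0.158] ((429.406494140625, 28.601699829101562), (10.168668746948242, 25.143672943115234), 86.30602264404297) yaw -4.600506
0.125 856 [0.4275 0.0248 0.1401] [0.416 0.023 0.125] [0.442 0.034 0.153] ((428.53155517578125, 25.562084197998047), (8.807510375976562, 25.924110412597656), 71.31690216064453) yaw -5.6825147
0.105 492 [0.4235 0.0271 0.1173] [0.406 0.022 0.105] [0.451 0.036 0.125] ((428.24298095703125, 28.099193572998047), (10.510366439819336, 45.52412796020508), 82.84871673583984) yaw -5.6833653
0.09 332 [0.4277 0.0274 0.0941] [0.406 0.021 0.09 ] [0.447 0.035 0.105] ((426.4222412109375, 29.20447540283203), (13.947497367858887, 41.3901252746582), 84.96499633789062) yaw -0.7886193
0.03 1364 [0.429  0.0263 0.0481] [ 0.397 -0.006  0.03 ] [0.462 0.06  0.06 ] ((429.3211669921875, 28.53319549560547), (64.17498779296875, 64.67477416992188), 47.46621322631836) yaw 14.679595
```

View pics/w2c.png

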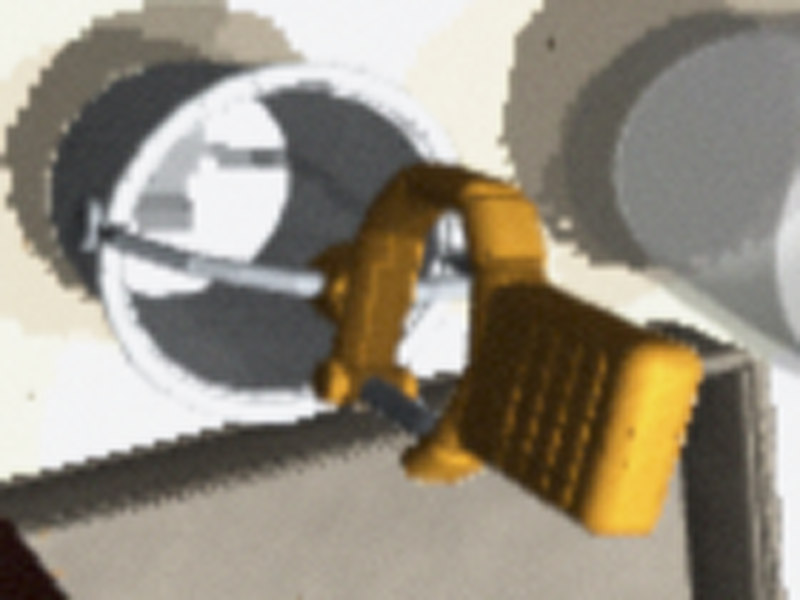

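The sharp crop shows the steel gate at (400,405), between the knuckle (370,385) and the nose (440,460). That puts the gate on the world +x side, at yaw about −5°, with the tab centre at (0.429, 0.028). I'll grasp it now.

Scaled: 147 mm / 200 = 0.735, 140 mm / 200 = 0.7, 0.087 rad / 1.0472 = 0.0831.

Emit:
{"op": "send_rows", "data": {"targets": [0,0.2,0,0.0382,-1,0.005,0.4,0,0.0831,-1,0.005,0.575,0,0.0831,-1,0.005,0.7,0,0.0831,-1,0.005,0.735,0,0.0831,-1]}}

```text
clock: 3.0
tool_pos: [0.4291, 0.0314, 0.2282]
orientation: [[-0.997, 0.081, 0.001], [0.081, 0.997, 0.002], [-0.001, 0.002, -1.0]]
wrist_force: [-0.8, -0.5, 0.1]
gripper_width: 0.997
finger_force: 0.0
```

Scaled: 74 mm / 200 = 0.37, 68 mm / 200 = 0.34.

Emit:
{"op": "send_rows", "data": {"targets": [0,0,0.1,0,-1,0,0,0.2,0,-0.5,0,0,0.28,0,-0.3,0,0,0.34,0,-0.3,0,0,0.37,0,-0.3]}}

```text
clock: 3.5
tool_pos: [0.429, 0.0275, 0.1531]
orientation: [[-0.996, 0.087, -0.0], [0.087, 0.996, -0.0], [0.0, -0.0, -1.0]]
wrist_force: [0.7, -1.0, 0.2]
gripper_width: 0.674
finger_force: 0.0
```

Emit:
{"op": "send_rows", "data": {"targets": [0,0,0,0,0,0,0,0,0,0.3,0,0,0,0,0.6,0,0,0,0,1,0,0,0,0,1], "squeeze": 35}}

```text
clock: 4.0
tool_pos: [0.4295, 0.0278, 0.154]
orientation: [[-0.996, 0.087, 0.001], [0.087, 0.996, 0.0], [-0.001, 0.001, -1.0]]
wrist_force: [0.0, -0.9, -0.8]
gripper_width: 0.233
finger_force: 0.0
```

Emit:
{"op": "send_rows", "data": {"targets": [0,0,0,0,1,0,0,0,0,1,0,0,0,0,1,0,0,0,0,1,0,0,0,0,1]}}

```text
clock: 4.5
tool_pos: [0.4293, 0.0277, 0.1537]
orientation: [[-0.996, 0.087, -0.0], [0.087, 0.996, 0.0], [0.0, 0.0, -1.0]]
wrist_force: [-0.1, 0.5, 0.6]
gripper_width: 0.114
finger_force: 35.0
```

Gripped at 10 mm opening. I'll lift it, and measure the ring more exactly from the stored pictures.

Scaled: -120 mm / 200 = -0.6, -100 mm / 200 = -0.5.

Emit:
{"op": "send_rows", "data": {"targets": [0,0,-0.075,0,1,0,0,-0.2,0,1,0,0,-0.35,0,1,0,0,-0.5,0,1,0,0,-0.6,0,1]}}

```text
clock: 5.0
tool_pos: [0.4295, 0.0274, 0.2753]
orientation: [[-0.996, 0.087, 0.001], [0.087, 0.996, 0.001], [-0.001, 0.001, -1.0]]
wrist_force: [-0.6, 0.3, -2.4]
gripper_width: 0.114
finger_force: 35.0
```

Run:
```python
from h import *
def an(n,P,im,box):
    r0,r1,c0,c1=box; Q=P[r0:r1,c0:c1].reshape(-1,3); C=im[r0:r1,c0:c1].reshape(-1,3).astype(int)
    pm=vision.camera_params(n) 
    sel=(Q[:,2]>.160)&(Q[:,2]<.19)&(C.min(1)>95)&(np.ptp(C,axis=1)<35)
    v,u=np.mgrid[r0:r1,c0:c1]; u=u.ravel()[sel]; v=v.ravel()[sel]
    z=np.load("pics/w2.npz") if n=="wrist" else None
    R=pm["orientation"] if z is None else z["R"]; o=pm["origin"] if z is None else z["o"]
    d=np.c_[(u-pm["cx"])/pm["fx"],(v-pm["cy"])/pm["fy"],np.ones(len(u))]@np.array(R).T
    X=o+d*((.175-o[2])/d[:,2])[:,None]; X=X[:,:2]*1000
    print(n,len(X),"rect",cv2.minAreaRect(X.astype(np.float32)))
    for a in (-12,-14,-16,-18):
        t=np.radians(a); e=np.array([np.cos(t),np.sin(t)]); f=np.array([-e[1],e[0]])
        p=X@e; q=X@f; front=p<np.percentile(p,1)+6.5; b=front
        # tilt of the front bar
        mid=abs(q-(q.min()+q.max())/2)<15; k=b&mid
        s=np.polyfit(q[k],p[k],1)[0] if k.sum()>5 else 0
        pc=np.median(p[k]) if k.any() else 0; qc=(q.min()+q.max())/2
        print(a,"front",round(pc,1),"q",q.min().round(1),q.max().round(1),"slope deg",round(np.degrees(np.arctan(s)),1),"bar xy",(pc*e+qc*f).round(1),"n",k.sum())
for n,b in(("top",(130,190,360,420)),("side",(212,255,335,390))):
    z=np.load(f"pics/{n}0.npz"); an(n,cloud(n,z["d"]),z["im"],b)
z=np.load("pics/w2.npz"); an("wrist",z["P"],z["im"],(340,410,100,240))
s=manip.state(); print(s["tool_pos"],s["wrist_force"],s["finger_force"],s["torque"])
```

```text
top 153 rect ((572.91943359375, -215.44998168945312), (53.37509536743164, 92.60808563232422), 70.93251037597656)
-12 front 562.2 q -119.8 -62.9 slope deg 4.5 bar xy [ 530.9 -206.3] n 33
-14 front 565.1 q -98.3 -42.7 slope deg 2.3 bar xy [ 531.3 -205.1] n 32
-16 front 567.2 q -76.6 -22.4 slope deg 1.1 bar xy [ 531.6 -203.9] n 34
-18 front 568.4 q -54.8 -1.2 slope deg -2.0 bar xy [ 531.9 -202.3] n 34
side 156 rect ((576.5285034179688, -217.0081787109375), (69.01751708984375, 106.35247039794922), 78.75562286376953)
-12 front 561.0 q -126.9 -57.3 slope deg 3.7 bar xy [ 529.6 -206.7] n 14
-14 front 564.2 q -105.6 -34.4 slope deg -0.8 bar xy [ 530.5 -204.4] n 15
-16 front 566.3 q -84.2 -11.4 slope deg -2.7 bar xy [ 531.2 -202. ] n 15
-18 front 567.4 q -62.6 11.5 slope deg -2.8 bar xy [ 531.8 -199.6] n 14
wrist 500 rect ((541.166259765625, -189.18873596191406), (41.81151580810547, 23.198076248168945), 36.115909576416016)
-12 front 563.0 q -93.9 -60.6 slope deg 2.9 bar xy [ 534.6 -192.6] n 268
-14 front 565.6 q -74.2 -40.7 slope deg 1.6 bar xy [ 534.9 -192.6] n 278
-16 front 567.3 q -54.3 -20.6 slope deg 0.9 bar xy [ 535.  -192.4] n 287
-18 front 568.3 q -34.4 -0.0 slope deg 0.1 bar xy [ 535.2 -192. ] n 283
[0.42948784 0.02742924 0.27525601] [-0.55102187  0.34629899 -2.37819634] 34.985400438308716 [ 0.05049491  0.03044162 -0.00432332]
```

Scaled: -113 mm / 200 = -0.565, -86 mm / 200 = -0.43.

Emit:
{"op": "send_rows", "data": {"targets": [-0.015,-0.05,0,0,1,-0.05,-0.165,0,0,1,-0.09,-0.3,0,0,1,-0.13,-0.43,0,0,1,-0.17,-0.565,0,0,1], "squeeze": 60}}

```text
clock: 5.5
tool_pos: [0.4527, -0.0895, 0.2723]
orientation: [[-0.996, 0.087, -0.001], [0.087, 0.996, -0.0], [0.001, -0.001, -1.0]]
wrist_force: [1.0, -0.3, -2.2]
gripper_width: 0.109
finger_force: 60.0
```

Scaled: -96 mm / 200 = -0.48, -90 mm / 200 = -0.45, 0.2 rad / 1.0472 = 0.191.

Emit:
{"op": "send_rows", "data": {"targets": [-0.04,-0.135,0,0.0382,1,-0.08,-0.265,0,0.0764,1,-0.115,-0.38,0,0.1241,1,-0.135,-0.45,0,0.1623,1,-0.145,-0.48,0,0.191,1]}}

```text
clock: 6.0
tool_pos: [0.4732, -0.1877, 0.2727]
orientation: [[-0.958, 0.287, -0.002], [0.287, 0.958, -0.001], [0.001, -0.001, -1.0]]
wrist_force: [-0.1, -0.1, -2.5]
gripper_width: 0.114
finger_force: 60.0
```

Scaled: 47 mm / 200 = 0.235, 38 mm / 200 = 0.19.

Emit:
{"op": "send_rows", "data": {"targets": [0,0,0.05,0,1,0,0,0.12,0,1,0,0,0.19,0,1,0,0,0.235,0,1,0,0,0.235,0,1]}}

```text
clock: 6.5
tool_pos: [0.4731, -0.1851, 0.2249]
orientation: [[-0.959, 0.282, -0.003], [0.282, 0.959, 0.001], [0.003, -0.0, -1.0]]
wrist_force: [-0.9, -0.4, -1.9]
gripper_width: 0.112
finger_force: 60.0
```

Run:
```python
from h import *
s=manip.state(); print({k:np.round(s[k],4).tolist() for k in("clock","tool_pos","orientation","wrist_force","torque","finger_force")})
a=[]
for n in("side","top"):
    im,d=vision.read_camera(n); np.savez(f"pics/{n}1.npz",im=im,d=d); im=im[:,:,::-1]
    a.append(cv2.resize(im[180:300,300:420] if n=="side" else im[125:225,330:430],(400,400),interpolation=cv2.INTER_CUBIC))
cv2.imwrite("pics/st1.png",np.hstack(a))
```

```text
{'clock': 6.5, 'tool_pos': [0.4731, -0.1851, 0.2249], 'orientation': [[-0.9594, 0.282, -0.0029], [0.282, 0.9594, 0.0006], [0.0029, -0.0003, -1.0]], 'wrist_force': [-0.9493, -0.4489, -1.922], 'torque': [-0.0334, 0.0659, 0.0209], 'finger_force': 59.9879}
```

View pics/st1.png

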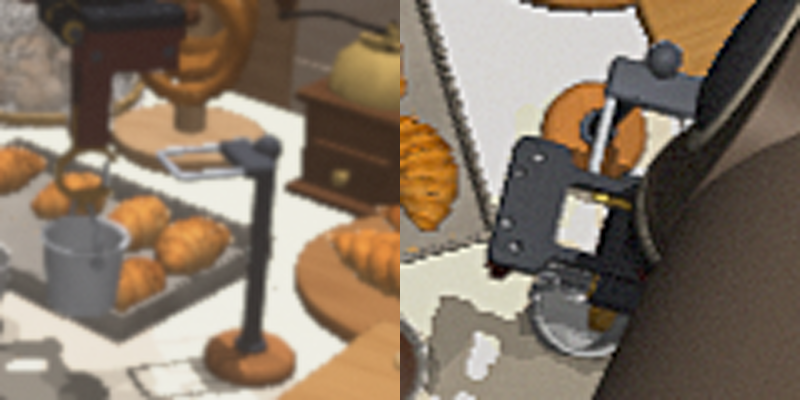

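The side view shows the pail upright with its gate facing the ring. Both are in the same camera, so I'll check their relative heights there once the arm settles.

Emit:
{"op": "send_rows", "data": {"targets": [0,0,0,0,1,0,0,0,0,1]}}

```text
clock: 6.8
tool_pos: [0.4742, -0.1861, 0.2271]
orientation: [[-0.959, 0.283, 0.001], [0.283, 0.959, 0.0], [-0.001, 0.0, -1.0]]
wrist_force: [0.4, 0.2, -2.2]
gripper_width: 0.113
finger_force: 60.0
```

```bash
cat > rel.py <<'E'
from h import *
def rel(tag,save=None):
    s=manip.state(); im,d=vision.read_camera("side"); P=cloud("side",d); np.savez(f"pics/{tag}.npz",im=im,d=d)
    t=np.radians(-16.5); e=np.array([np.cos(t),np.sin(t)]); f=np.array([-e[1],e[0]])
    tc=np.array(s["tool_pos"]); H=cv2.cvtColor(im,cv2.COLOR_RGB2HSV).astype(int)
    L=(P[...,:2]-tc[:2]); p=L@e*1000; q=L@f*1000; z=(P[...,2])*1000
    br=(H[...,0]>10)&(H[...,0]<30)&(H[...,1]>100)&(abs(q)<14)&(abs(p)<40)&(z>150)&(z<240)
    print("tcp",tc.round(4),"F",np.round(s["wrist_force"],1),"p0",(tc[:2]@e*1000).round(1),(tc[:2]@f*1000).round(1))
    print("brass n",br.sum(),"p",p[br].min().round(1),p[br].max().round(1),"z",z[br].min().round(1),z[br].max().round(1),"q",q[br].mean().round(1))
    for a in range(-28,28,7):
        k=br&(p>=a)&(p<a+7); 
        if k.any(): print(a,np.round(np.sort(z[k])[[0,-1]],1),k.sum(), end="; ")
    rg=(im.min(2)>95)&(np.ptp(im.astype(int),axis=2)<35)&(z>160)&(z<190)&(p>-10)&(p<120)&(abs(q)<35)
    k=rg&(abs(q+2)<14); pf=np.percentile(p[k],3); k&=p<pf+7
    print("\nring front p",pf.round(1),"med",np.median(p[k]).round(1),"z med",np.median(z[k]).round(1),z[k].min().round(1),z[k].max().round(1),"n",k.sum())
    rim=(p>-40)&(p<40)&(abs(q)<40)&(z>60)&(z<145)&(H[...,1]<60); print("pail grey z",z[rim].min().round(1), "p",p[rim].min().round(1),p[rim].max().round(1))
E
python3 -c "
from rel import *
rel('s2')"
```

```text
tcp [ 0.4742 -0.1861  0.2271] F [ 0.4  0.2 -2.2] p0 507.6 -43.7
brass n 114 p -24.1 16.9 z 150.8 231.4 q -4.8
-28 [166.4 186. ] 10; -21 [160.8 193.2] 20; -14 [158.  231.4] 34; -7 [150.8 201.3] 16; 0 [154.7 198.7] 17; 7 [157.2 224.8] 14; 14 [188.1 191.2] 3; 
ring front p 12.3 med 14.3 z med 175.6 167.0 186.3 n 17
pail grey z 70.3 p -32.6 32.1
```

Scaled: -36 mm / 200 = -0.18, -31 mm / 200 = -0.155.

Emit:
{"op": "send_rows", "data": {"targets": [-0.03,0,0,0,1,-0.075,0,0,0,1,-0.12,0,0,0,1,-0.155,0,0,0,1,-0.18,0,0,0,1]}}

```text
clock: 7.35
tool_pos: [0.5093, -0.1965, 0.2264]
orientation: [[-0.959, 0.283, -0.0], [0.283, 0.959, -0.001], [0.0, -0.001, -1.0]]
wrist_force: [-0.1, 0.6, -2.4]
gripper_width: 0.108
finger_force: 60.0
```

Scaled: -8 mm / 200 = -0.04, -6 mm / 200 = -0.03.

Emit:
{"op": "send_rows", "data": {"targets": [-0.005,0,0,0,1,-0.01,0,0,0,1,-0.02,0,0,0,1,-0.03,0,0,0,1,-0.04,0,0,0,1]}}

```text
clock: 7.85
tool_pos: [0.516, -0.1983, 0.2266]
orientation: [[-0.959, 0.283, -0.0], [0.283, 0.959, 0.0], [0.001, 0.0, -1.0]]
wrist_force: [-0.9, 0.1, -2.0]
gripper_width: 0.107
finger_force: 60.0
```

Scaled: -8 mm / 200 = -0.04, -6 mm / 200 = -0.03.

Emit:
{"op": "send_rows", "data": {"targets": [-0.01,0,0,0,1,-0.02,0,0,0,1,-0.03,0,0,0,1,-0.04,0,0,0,1,-0.04,0,0,0,1]}}

```text
clock: 8.35
tool_pos: [0.5235, -0.2006, 0.2263]
orientation: [[-0.959, 0.283, -0.001], [0.283, 0.959, 0.0], [0.001, -0.0, -1.0]]
wrist_force: [-4.3, 0.6, -2.8]
gripper_width: 0.115
finger_force: 60.0
```

Scaled: -8 mm / 200 = -0.04, -6 mm / 200 = -0.03.

Emit:
{"op": "send_rows", "data": {"targets": [-0.01,0,0,0,1,-0.02,0,0,0,1,-0.03,0,0,0,1,-0.04,0,0,0,1,-0.04,0,0,0,1]}}

```text
clock: 8.85
tool_pos: [0.5319, -0.2031, 0.2264]
orientation: [[-0.959, 0.283, 0.0], [0.283, 0.959, -0.0], [-0.0, -0.0, -1.0]]
wrist_force: [-1.5, 0.5, -7.3]
gripper_width: 0.108
finger_force: 60.0
```

```bash
python3 -c "
from rel import *
rel('s3')
im=np.load('pics/s3.npz')['im'][:,:,::-1]; cv2.imwrite('pics/s3c.png',cv2.resize(im[200:275,325:400],(600,600),interpolation=cv2.INTER_CUBIC))"
```

```text
tcp [ 0.5319 -0.2031  0.2264] F [-1.5  0.5 -7.3] p0 567.7 -43.6
brass n 106 p -23.3 14.6 z 152.1 236.2 q -5.0
-28 [172.6 187. ] 7; -21 [177.6 194. ] 11; -14 [152.1 236.2] 52; -7 [153.4 201.2] 18; 0 [153.2 200.6] 9; 7 [192.7 217.7] 8; 14 [193. 193.] 1; 
ring front p -5.8 med -3.3 z med 167.1 160.5 175.7 n 10
pail grey z 71.1 p -32.1 30.8
```

View pics/s3c.png

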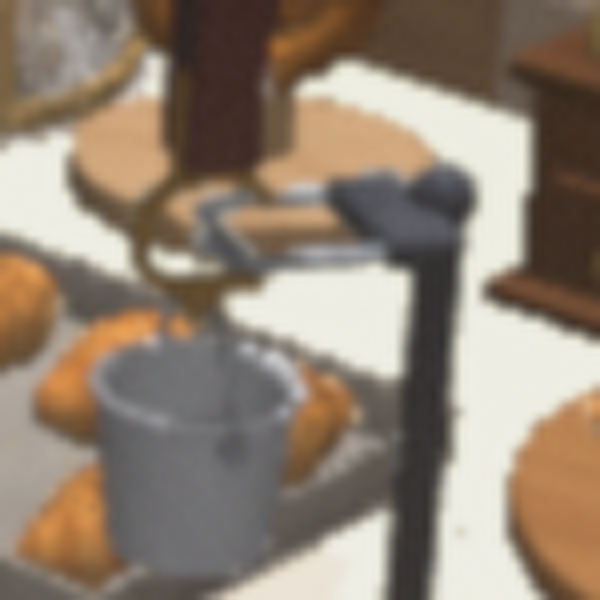

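The crop shows the bar inside the loop at about (215,230), with the gate still pressed in. The downward force on the tool fits a tilted gate, so I'll keep going in small steps.

Scaled: -4 mm / 200 = -0.02, -3 mm / 200 = -0.015.

Emit:
{"op": "send_rows", "data": {"targets": [-0.005,0,0,0,1,-0.01,0,0,0,1,-0.015,0,0,0,1,-0.02,0,0,0,1,-0.02,0,0,0,1]}}

```text
clock: 9.4
tool_pos: [0.5357, -0.2042, 0.2267]
orientation: [[-0.959, 0.283, 0.001], [0.283, 0.959, -0.0], [-0.001, -0.0, -1.0]]
wrist_force: [-3.1, 0.3, -5.4]
gripper_width: 0.112
finger_force: 60.0
```

Scaled: -4 mm / 200 = -0.02, -3 mm / 200 = -0.015.

Emit:
{"op": "send_rows", "data": {"targets": [-0.005,0,0,0,1,-0.01,0,0,0,1,-0.015,0,0,0,1,-0.02,0,0,0,1,-0.02,0,0,0,1]}}

```text
clock: 9.9
tool_pos: [0.5397, -0.2054, 0.2267]
orientation: [[-0.959, 0.283, 0.001], [0.283, 0.959, -0.0], [-0.001, -0.0, -1.0]]
wrist_force: [-2.2, 0.6, -5.8]
gripper_width: 0.109
finger_force: 60.0
```

Scaled: -3 mm / 200 = -0.015, -2 mm / 200 = -0.01.

Emit:
{"op": "send_rows", "data": {"targets": [-0.005,0,0,0,1,-0.01,0,0,0,1,-0.015,0,0,0,1,-0.015,0,0,0,1]}}

```text
clock: 10.3
tool_pos: [0.5428, -0.2063, 0.2268]
orientation: [[-0.959, 0.283, 0.002], [0.283, 0.959, -0.001], [-0.002, -0.0, -1.0]]
wrist_force: [0.4, -0.2, -5.8]
gripper_width: 0.111
finger_force: 60.0
```

Scaled: -3 mm / 200 = -0.015, -2 mm / 200 = -0.01.

Emit:
{"op": "send_rows", "data": {"targets": [-0.005,0,0,0,1,-0.01,0,0,0,1,-0.015,0,0,0,1,-0.015,0,0,0,1]}}

```text
clock: 10.7
tool_pos: [0.5456, -0.2072, 0.2271]
orientation: [[-0.959, 0.283, 0.001], [0.283, 0.959, -0.001], [-0.002, -0.0, -1.0]]
wrist_force: [-0.4, 0.3, -2.1]
gripper_width: 0.109
finger_force: 60.0
```

Scaled: -2 mm / 200 = -0.01, -1 mm / 200 = -0.005.

Emit:
{"op": "send_rows", "data": {"targets": [-0.005,0,0,0,1,-0.01,0,0,0,1,-0.01,0,0,0,1]}}

```text
clock: 11.0
tool_pos: [0.5471, -0.2076, 0.2268]
orientation: [[-0.959, 0.283, 0.0], [0.283, 0.959, -0.0], [-0.0, 0.0, -1.0]]
wrist_force: [-0.1, -0.5, -0.8]
gripper_width: 0.109
finger_force: 60.0
```

Fz fell back to the pail's weight alone, so the gate has snapped shut. Now I'll tug back.

Emit:
{"op": "send_rows", "data": {"targets": [0.015,0,0,0,1,0.035,0,0,0,1,0.055,0,0,0,1,0.07,0,0,0,1,0.08,0,0,0,1]}}

```text
clock: 11.5
tool_pos: [0.5311, -0.2028, 0.2267]
orientation: [[-0.959, 0.283, 0.0], [0.283, 0.959, 0.0], [-0.0, 0.0, -1.0]]
wrist_force: [-0.5, 0.8, -1.8]
gripper_width: 0.107
finger_force: 60.0
```

Scaled: 4 mm / 200 = 0.02, 3 mm / 200 = 0.015.

Emit:
{"op": "send_rows", "data": {"targets": [0.005,0,0,0,1,0.01,0,0,0,1,0.015,0,0,0,1,0.02,0,0,0,1,0.02,0,0,0,1]}}

```text
clock: 12.0
tool_pos: [0.5278, -0.2019, 0.2267]
orientation: [[-0.959, 0.283, 0.0], [0.283, 0.959, -0.0], [-0.0, -0.0, -1.0]]
wrist_force: [1.4, -0.4, -2.0]
gripper_width: 0.105
finger_force: 60.0
```

Scaled: 3 mm / 200 = 0.015, 2 mm / 200 = 0.01.

Emit:
{"op": "send_rows", "data": {"targets": [0.005,0,0,0,1,0.01,0,0,0,1,0.015,0,0,0,1,0.015,0,0,0,1]}}

```text
clock: 12.4
tool_pos: [0.5246, -0.201, 0.2266]
orientation: [[-0.959, 0.283, -0.0], [0.283, 0.959, 0.0], [0.0, 0.0, -1.0]]
wrist_force: [0.6, -1.1, -1.2]
gripper_width: 0.108
finger_force: 60.0
```

Emit:
{"op": "send_rows", "data": {"targets": [0.005,0,0,0,1,0.01,0,0,0,1,0.015,0,0,0,1,0.015,0,0,0,1]}}

```text
clock: 12.8
tool_pos: [0.5217, -0.2001, 0.2266]
orientation: [[-0.959, 0.283, -0.0], [0.283, 0.959, 0.0], [0.0, 0.0, -1.0]]
wrist_force: [0.4, -0.1, -1.5]
gripper_width: 0.112
finger_force: 60.0
```

Scaled: 2 mm / 200 = 0.01, 1 mm / 200 = 0.005.

Emit:
{"op": "send_rows", "data": {"targets": [0.005,0,0,0,1,0.01,0,0,0,1,0.01,0,0,0,1]}}

```text
clock: 13.1
tool_pos: [0.5198, -0.1996, 0.2266]
orientation: [[-0.959, 0.283, -0.0], [0.283, 0.959, 0.0], [0.0, 0.0, -1.0]]
wrist_force: [0.4, -0.2, -2.6]
gripper_width: 0.111
finger_force: 60.0
```

```bash
python3 -c "
from rel import *
rel('s4')
z=np.load('pics/s4.npz');im=z['im'].astype(int);P=cloud('side',z['d'])*1000
t=np.radians(-16.5); e=np.array([np.cos(t),np.sin(t)]); f=np.array([-e[1],e[0]])
p=P[...,:2]@e;q=P[...,:2]@f
for n in('side0','s3','s4'):
  z=np.load(f'pics/{n}.npz');im=z['im'].astype(int);P=cloud('side',z['d'])*1000;p=P[...,:2]@e;q=P[...,:2]@f
  k=(im.min(2)>95)&(np.ptp(im,axis=2)<35)&(P[...,2]>168)&(P[...,2]<184)&(abs(q+44)<30)&(p>540)&(p<640)
  print(n,np.percentile(p[k],[1,5,10]).round(1),k.sum())"
```

```text
tcp [ 0.5198 -0.1996  0.2266] F [ 0.4 -0.2 -2.6] p0 555.1 -43.7
brass n 98 p -23.4 13.5 z 150.2 230.3 q -4.6
-28 [172.7 180.2] 4; -21 [165.5 194.1] 10; -14 [150.2 230.3] 48; -7 [150.5 196. ] 15; 0 [156.6 202. ] 13; 7 [161.  193.6] 8; 
ring front p -7.1 med -5.6 z med 162.2 160.7 163.4 n 4
pail grey z 71.6 p -31.8 32.1
side0 [564.7 565.5 566.5] 139
s3 [544.1 564.9 570.9] 121
s4 [560.3 562.6 565.7] 125
```

The ring front has moved 2–4 mm towards the robot, so the closed gate is dragging it. I'll keep pulling.

Scaled: 2 mm / 200 = 0.01, 1 mm / 200 = 0.005.

Emit:
{"op": "send_rows", "data": {"targets": [0.005,0,0,0,1,0.005,0,0,0,1,0.01,0,0,0,1,0.01,0,0,0,1]}}

```text
clock: 13.55
tool_pos: [0.5179, -0.199, 0.2266]
orientation: [[-0.959, 0.283, -0.0], [0.283, 0.959, 0.0], [0.0, 0.0, -1.0]]
wrist_force: [0.8, -0.6, -1.8]
gripper_width: 0.105
finger_force: 60.0
```

Scaled: 1 mm / 200 = 0.005.

Emit:
{"op": "send_rows", "data": {"targets": [0.005,0,0,0,1,0.005,0,0,0,1,0.005,0,0,0,1]}}

```text
clock: 13.85
tool_pos: [0.517, -0.1987, 0.2266]
orientation: [[-0.959, 0.283, -0.0], [0.283, 0.959, 0.0], [0.0, 0.0, -1.0]]
wrist_force: [0.7, -0.4, -1.7]
gripper_width: 0.109
finger_force: 60.0
```

Scaled: 1 mm / 200 = 0.005.

Emit:
{"op": "send_rows", "data": {"targets": [0.005,0,0,0,1,0.005,0,0,0,1,0.005,0,0,0,1]}}

```text
clock: 14.15
tool_pos: [0.5161, -0.1984, 0.2266]
orientation: [[-0.959, 0.283, -0.0], [0.283, 0.959, 0.0], [0.0, 0.0, -1.0]]
wrist_force: [0.2, -1.8, -1.5]
gripper_width: 0.108
finger_force: 60.0
```

Scaled: 1 mm / 200 = 0.005.

Emit:
{"op": "send_rows", "data": {"targets": [0.005,0,0,0,1,0.005,0,0,0,1,0.005,0,0,0,1]}}

```text
clock: 14.45
tool_pos: [0.5154, -0.1982, 0.2267]
orientation: [[-0.959, 0.283, 0.001], [0.283, 0.959, -0.0], [-0.001, -0.0, -1.0]]
wrist_force: [1.4, -0.8, -2.4]
gripper_width: 0.106
finger_force: 60.0
```

Emit:
{"op": "send_rows", "data": {"targets": [0.005,0,0,0,1,0.005,0,0,0,1,0.005,0,0,0,1]}}

```text
clock: 14.75
tool_pos: [0.515, -0.1981, 0.2268]
orientation: [[-0.959, 0.283, 0.002], [0.283, 0.959, -0.001], [-0.002, -0.0, -1.0]]
wrist_force: [5.0, -2.3, -4.7]
gripper_width: 0.11
finger_force: 60.0
```

Scaled: 0.2 mm / 200 = 0.001.

Emit:
{"op": "send_rows", "data": {"targets": [0.001,0,0,0,1,0.001,0,0,0,1]}}

```text
clock: 14.95
tool_pos: [0.515, -0.1981, 0.2268]
orientation: [[-0.959, 0.283, 0.002], [0.283, 0.959, -0.001], [-0.002, -0.0, -1.0]]
wrist_force: [4.5, -2.9, -5.1]
gripper_width: 0.11
finger_force: 60.0
```

Emit:
{"op": "send_rows", "data": {"targets": [0,0,0,0,1,0,0,0,0,1]}}

```text
clock: 15.15
tool_pos: [0.515, -0.1981, 0.2268]
orientation: [[-0.959, 0.283, 0.002], [0.283, 0.959, -0.001], [-0.002, -0.0, -1.0]]
wrist_force: [4.8, -2.4, -4.7]
gripper_width: 0.105
finger_force: 60.0
```

Emit:
{"op": "send_rows", "data": {"targets": [0,0,0,0,1,0,0,0,0,1]}}

```text
clock: 15.35
tool_pos: [0.5149, -0.1982, 0.2268]
orientation: [[-0.959, 0.283, 0.002], [0.283, 0.959, -0.001], [-0.002, -0.0, -1.0]]
wrist_force: [5.1, -1.9, -5.4]
gripper_width: 0.108
finger_force: 60.0
```

Emit:
{"op": "send_rows", "data": {"targets": [0,0,0,0,1,0,0,0,0,1]}}

```text
clock: 15.55
tool_pos: [0.5149, -0.1981, 0.2268]
orientation: [[-0.959, 0.283, 0.002], [0.283, 0.959, -0.001], [-0.002, -0.0, -1.0]]
wrist_force: [4.6, -1.5, -5.4]
gripper_width: 0.111
finger_force: 60.0
```

Scaled: 0.3 mm / 200 = 0.0015.

Emit:
{"op": "send_rows", "data": {"targets": [0.0015,0,0,0,1,0.0015,0,0,0,1]}}

```text
clock: 15.75
tool_pos: [0.5149, -0.1981, 0.2269]
orientation: [[-0.959, 0.283, 0.003], [0.283, 0.959, -0.001], [-0.003, -0.001, -1.0]]
wrist_force: [6.0, -1.8, -5.1]
gripper_width: 0.113
finger_force: 60.0
```

Emit:
{"op": "send_rows", "data": {"targets": [0,0,0,0,1,0,0,0,0,1,0,0,0,0,1]}}

```text
clock: 16.05
tool_pos: [0.5149, -0.1981, 0.2269]
orientation: [[-0.959, 0.283, 0.002], [0.283, 0.959, -0.001], [-0.003, -0.001, -1.0]]
wrist_force: [5.6, -2.0, -5.1]
gripper_width: 0.11
finger_force: 60.0
```

Emit:
{"op": "send_rows", "data": {"targets": [0,0,0,0,1,0,0,0,0,1,0,0,0,0,1]}}

```text
clock: 16.35
tool_pos: [0.5149, -0.1981, 0.2269]
orientation: [[-0.959, 0.283, 0.002], [0.283, 0.959, -0.001], [-0.003, -0.001, -1.0]]
wrist_force: [6.0, -2.5, -5.2]
gripper_width: 0.109
finger_force: 60.0
```

```bash
python3 -c "
from rel import *
rel('s5')
print(manip.state()['torque'])
im=np.load('pics/s5.npz')['im'][:,:,::-1]; cv2.imwrite('pics/s5c.png',cv2.resize(im[200:275,325:400],(600,600),interpolation=cv2.INTER_CUBIC))"
```

```text
tcp [ 0.5149 -0.1981  0.2269] F [ 6.  -2.5 -5.2] p0 549.9 -43.7
brass n 100 p -23.3 12.4 z 153.7 231.2 q -5.2
-28 [172.5 188.7] 4; -21 [162.9 193.7] 11; -14 [159.6 231.2] 47; -7 [153.7 197.9] 14; 0 [156.2 202. ] 12; 7 [161.4 226.9] 12; 
ring front p -4.0 med -1.8 z med 163.2 162.3 163.4 n 5
pail grey z 71.8 p -32.8 31.7
[-0.65001379 -1.49046003 -0.0336786 ]
```

View pics/s5c.png

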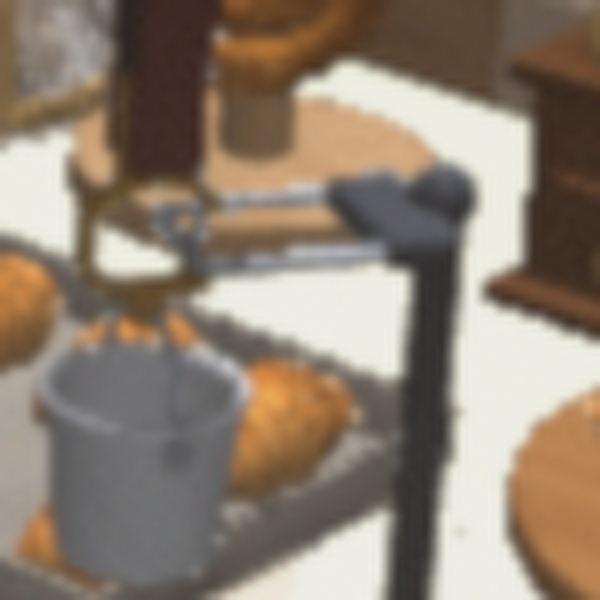

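The crop shows the bar inside the hook, held against the shut gate near (190,235), and the pail is upright. The tug held about 6.3 N for 0.6 s. Next I'll ease forward to centre the bar under the seat and lower.

Scaled: -9.5 mm / 200 = -0.0475, -1.5 mm / 200 = -0.0075.

Emit:
{"op": "send_rows", "data": {"targets": [-0.0075,0,0,0,1,-0.02,0,0,0,1,-0.035,0,0,0,1,-0.0475,0,0,0,1,-0.0475,0,0,0,1]}}

```text
clock: 16.9
tool_pos: [0.523, -0.2004, 0.2265]
orientation: [[-0.959, 0.283, -0.001], [0.283, 0.959, 0.0], [0.001, -0.0, -1.0]]
wrist_force: [0.0, -0.1, -2.1]
gripper_width: 0.112
finger_force: 60.0
```

Emit:
{"op": "send_rows", "data": {"targets": [0,0,0.015,0,1,0,0,0.03,0,1,0,0,0.045,0,1,0,0,0.06,0,1,0,0,0.06,0,1]}}

```text
clock: 17.4
tool_pos: [0.5226, -0.2003, 0.2141]
orientation: [[-0.959, 0.283, -0.001], [0.283, 0.959, 0.0], [0.001, -0.0, -1.0]]
wrist_force: [1.1, 0.2, -1.9]
gripper_width: 0.108
finger_force: 60.0
```

Scaled: 2 mm / 200 = 0.01, 1.5 mm / 200 = 0.0075.

Emit:
{"op": "send_rows", "data": {"targets": [0,0,0.0025,0,1,0,0,0.005,0,1,0,0,0.0075,0,1,0,0,0.01,0,1,0,0,0.01,0,1]}}

```text
clock: 17.9
tool_pos: [0.5229, -0.2004, 0.2126]
orientation: [[-0.959, 0.283, 0.0], [0.283, 0.959, 0.0], [0.0, 0.0, -1.0]]
wrist_force: [-0.0, -0.0, -2.3]
gripper_width: 0.112
finger_force: 60.0
```

Scaled: 1 mm / 200 = 0.005, 0.5 mm / 200 = 0.0025.

Emit:
{"op": "send_rows", "data": {"targets": [0,0,0.0025,0,1,0,0,0.005,0,1,0,0,0.005,0,1]}}

```text
clock: 18.2
tool_pos: [0.5228, -0.2004, 0.2116]
orientation: [[-0.959, 0.283, -0.0], [0.283, 0.959, 0.0], [0.0, 0.0, -1.0]]
wrist_force: [-0.0, 0.7, -1.7]
gripper_width: 0.106
finger_force: 60.0
```

Scaled: 0.5 mm / 200 = 0.0025.

Emit:
{"op": "send_rows", "data": {"targets": [0,0,0.0025,0,1,0,0,0.0025,0,1,0,0,0.0025,0,1]}}

```text
clock: 18.5
tool_pos: [0.5228, -0.2004, 0.2111]
orientation: [[-0.959, 0.283, -0.0], [0.283, 0.959, -0.0], [0.0, -0.0, -1.0]]
wrist_force: [0.6, 0.0, -1.7]
gripper_width: 0.112
finger_force: 60.0
```

Emit:
{"op": "send_rows", "data": {"targets": [0,0,0.0025,0,1,0,0,0.0025,0,1,0,0,0.0025,0,1]}}

```text
clock: 18.8
tool_pos: [0.5229, -0.2005, 0.2107]
orientation: [[-0.959, 0.283, 0.0], [0.283, 0.959, 0.0], [-0.0, 0.0, -1.0]]
wrist_force: [-0.1, -0.4, -0.6]
gripper_width: 0.107
finger_force: 60.0
```

Scaled: 0.3 mm / 200 = 0.0015.

Emit:
{"op": "send_rows", "data": {"targets": [0,0,0.0015,0,1,0,0,0.0015,0,1,0,0,0.0015,0,1]}}

```text
clock: 19.1
tool_pos: [0.523, -0.2005, 0.2106]
orientation: [[-0.959, 0.283, 0.001], [0.283, 0.959, -0.0], [-0.001, 0.0, -1.0]]
wrist_force: [-1.5, 0.7, 3.5]
gripper_width: 0.106
finger_force: 60.0
```

Emit:
{"op": "send_rows", "data": {"targets": [0,0,0,0,1,0,0,0,0,1,0,0,0,0,1], "squeeze": 10}}

```text
clock: 19.4
tool_pos: [0.5231, -0.2007, 0.2105]
orientation: [[-0.959, 0.283, 0.001], [0.283, 0.959, -0.0], [-0.001, -0.0, -1.0]]
wrist_force: [1.0, -0.8, 2.1]
gripper_width: 0.115
finger_force: 10.0
```

Emit:
{"op": "send_rows", "data": {"targets": [0,0,0,0,0.75,0,0,0,0,0.65,0,0,0,0,0.5,0,0,0,0,0.4,0,0,0,0,0.4], "squeeze": 3}}

```text
clock: 19.9
tool_pos: [0.5228, -0.2004, 0.2103]
orientation: [[-0.959, 0.283, -0.0], [0.283, 0.959, 0.0], [0.0, 0.0, -1.0]]
wrist_force: [-0.2, 0.5, 0.3]
gripper_width: 0.298
finger_force: 0.0
```

Scaled: -50 mm / 200 = -0.25, -30 mm / 200 = -0.15.

Emit:
{"op": "send_rows", "data": {"targets": [0,0,0,0,0.4,0,0,-0.025,0,0.4,0,0,-0.075,0,0.4,0,0,-0.15,0,0.4,0,0,-0.25,0,0.4]}}

```text
clock: 20.4
tool_pos: [0.5227, -0.2005, 0.2616]
orientation: [[-0.959, 0.283, -0.0], [0.283, 0.959, -0.0], [0.0, -0.0, -1.0]]
wrist_force: [0.8, -1.0, -0.5]
gripper_width: 0.3
finger_force: 0.0
```

Scaled: 90 mm / 200 = 0.45, -80 mm / 200 = -0.4.

Emit:
{"op": "send_rows", "data": {"targets": [0,0,-0.15,0,0.4,0,0,-0.3,0,0.4,0.1,0,-0.4,0,0.4,0.25,0,-0.4,0,0.4,0.45,0,-0.4,0,0.4]}}

```text
clock: 20.9
tool_pos: [0.4367, -0.1755, 0.3416]
orientation: [[-0.959, 0.284, 0.002], [0.284, 0.959, -0.002], [-0.002, -0.001, -1.0]]
wrist_force: [-0.9, -0.1, 1.2]
gripper_width: 0.3
finger_force: 0.0
```

Emit:
{"op": "send_rows", "data": {"targets": [0,0,0,0,0.4,0,0,0,0,0.4,0,0,0,0,0.4,0,0,0,0,0.4,0,0,0,0,0.4]}}

```text
clock: 21.4
tool_pos: [0.437, -0.1753, 0.3401]
orientation: [[-0.959, 0.283, -0.001], [0.283, 0.959, -0.002], [0.001, -0.002, -1.0]]
wrist_force: [-0.7, -0.1, 0.2]
gripper_width: 0.3
finger_force: 0.0
```

```bash
python3 -c "
from h import *
a=[]
for n,b in(('side',(200,290,315,405)),('top',(130,230,330,430))):
    im,d=vision.read_camera(n); np.savez(f'pics/{n}9.npz',im=im,d=d); a.append(cv2.resize(im[b[0]:b[1],b[2]:b[3],::-1],(400,400),interpolation=cv2.INTER_CUBIC))
cv2.imwrite('pics/end.png',np.hstack(a))
s=manip.state();print(s['clock'],s['tool_pos'],s['wrist_force'])"
```

```text
21.5 [ 0.43679099 -0.17524945  0.34004572] [-0.26045104  0.6863426  -0.22245932]
```

View pics/end.png

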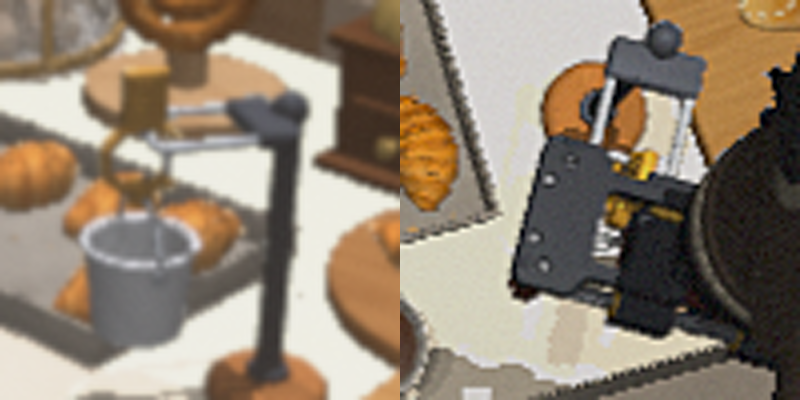

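The pail hangs upright from the ring in the side crop: bar at about (150,140), tab at (145,95). The gripper is clear. I'll let any swing settle, then hand in.

Emit:
{"op": "send_rows", "data": {"targets": [0,0,0,0,0.4,0,0,0,0,0.4,0,0,0,0,0.4,0,0,0,0,0.4,0,0,0,0,0.4]}}

```text
clock: 22.0
tool_pos: [0.4365, -0.175, 0.3404]
orientation: [[-0.959, 0.283, 0.0], [0.283, 0.959, 0.0], [-0.0, 0.0, -1.0]]
wrist_force: [-0.6, 0.9, -0.3]
gripper_width: 0.297
finger_force: 0.0
```

Emit:
{"op": "send_rows", "data": {"targets": [0,0,0,0,0.4,0,0,0,0,0.4,0,0,0,0,0.4,0,0,0,0,0.4,0,0,0,0,0.4]}}

```text
clock: 22.5
tool_pos: [0.4365, -0.175, 0.3403]
orientation: [[-0.959, 0.283, 0.0], [0.283, 0.959, 0.0], [-0.0, 0.0, -1.0]]
wrist_force: [-0.4, -0.3, -0.5]
gripper_width: 0.301
finger_force: 0.0
```

```bash
python3 -c "
from bench import workorder
print(workorder.hand_in())"
```

```text
the job is handed in; nothing more can be done
None
```

The pail is clipped on the ring with its gate shut, was tugged back at about 6 N for 0.6 s, and hangs freely upright with the gripper clear; the job was handed in at 22.5 s, and no verdict came back.

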